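# Seat the pump of the amber bottle and count it

### The job

On the steel tray, press the spray pump of the amber bottle gently straight down with the fingertips until it sits fully home, leaving the bottle standing where it is; then press the green push-button to count the bottle as finished, and withdraw. Pick nothing up, and do not press or move the other bottles, the red and yellow buttons or anything else on the bench.

Things in the scene. Friction and masses are not known exactly. Their poses are not given: they have to be found in the camera images.
- pump_amber_top (a point): Centre of the flat top of the amber bottle's spray pump (black top 24 mm across, gold collar 28 mm across, pump 26 mm tall in all). Target. It moves down with the pump: about 112 mm above the bottle's foot at the start, 104 mm when the pump is fully home. It slides straight down along the bottle's axis.
- pump_amber (a joint): How far the amber bottle's pump has been pushed down, m: 0 = standing fully proud (8 mm gap under its collar), 0.008 = fully home. It starts at 0 to 2 mm; it slides with about 3 N of friction, stays where it is left, and when home stops on a firm rubber gasket (which gives about 1.5 mm more under 10 N and springs back).
- bottle_amber: Square amber (orange-brown) perfume bottle, 50 x 50 mm at the foot, shoulder 72 mm high, 104 mm high with its pump home, 0.25 kg, free-standing on a fixed steel tray 6 mm thick (all four bottles stand on it, at least 40 mm apart). Origin: centre of its underside; z up. This is the bottle to finish.
- bottle_green: Square green perfume bottle, 50 x 50 mm at the foot, shoulder 72 mm high, 104 mm high with its pump home, 0.25 kg, free-standing on a fixed steel tray 6 mm thick (all four bottles stand on it, at least 40 mm apart). Origin: centre of its underside; z up. Leave alone.
- bottle_blue: Square blue perfume bottle, 50 x 50 mm at the foot, shoulder 72 mm high, 104 mm high with its pump home, 0.25 kg, free-standing on a fixed steel tray 6 mm thick (all four bottles stand on it, at least 40 mm apart). Origin: centre of its underside; z up. Leave alone.
- bottle_pink: Square pink perfume bottle, 50 x 50 mm at the foot, shoulder 72 mm high, 104 mm high with its pump home, 0.25 kg, free-standing on a fixed steel tray 6 mm thick (all four bottles stand on it, at least 40 mm apart). Origin: centre of its underside; z up. Leave alone.
- pump_green_top (a point): Centre of the top of the green bottle's pump, same make as the amber one's and also standing proud. Leave alone.
- pump_green (a joint): How far the green bottle's pump is pushed down, m: as for the amber one. It starts at 0 to 2 mm. Leave alone.
- pump_blue_top (a point): Centre of the top of the blue bottle's pump, same make as the amber one's and also standing proud. Leave alone.
- pump_blue (a joint): How far the blue bottle's pump is pushed down, m: as for the amber one. It starts at 0 to 2 mm. Leave alone.
- pump_pink_top (a point): Centre of the top of the pink bottle's pump, same make as the amber one's and also standing proud. Leave alone.
- pump_pink (a joint): How far the pink bottle's pump is pushed down, m: as for the amber one. It starts at 0 to 2 mm. Leave alone.
- key_green_top (a point): Centre of the top of the green push-button, 28 mm across, on its own fixed grey box, 60 x 60 mm and 40 mm high; top about 62 mm above the bench. Press this one straight down.
- key_green (a joint): How far the green button is pressed, m: 0 = up, 0.006 = fully down (a spring, about 4 N when fully down; it comes back up by itself). 0.004 or more registers.
- key_red_top (a point): Centre of the top of the red push-button, 28 mm across, on its own fixed grey box, 60 x 60 mm and 40 mm high; top about 62 mm above the bench. Leave alone.
- key_red (a joint): How far the red button is pressed, m: 0 = up, 0.006 = fully down (a spring, about 4 N when fully down; it comes back up by itself).
- key_yellow_top (a point): Centre of the top of the yellow push-button, 28 mm across, on its own fixed grey box, 60 x 60 mm and 40 mm high; top about 62 mm above the bench. Leave alone.
- key_yellow (a joint): How far the yellow button is pressed, m: 0 = up, 0.006 = fully down (a spring, about 4 N when fully down; it comes back up by itself).
- beaker: Empty clear glass beaker, 70 mm across, 90 mm high, loose. Origin: centre of its underside. Leave alone.
- carton: Upright white carton with a gold band, 60 x 60 x 100 mm, loose. Origin: centre of its underside. Leave alone.
- jar: White jar with black lid, 60 mm across, 75 mm high, loose. Origin: centre of its underside. Leave alone.
There are look-alikes about, which are no part of the job. What is shaped like the part that bears key_green_top but blue is not meant.

How it is judged:
On the way, in this order (a step that is already met when the one before it is completed fails the run):
1. the amber bottle's pump is pushed fully home (6.5 mm or more of its 8 mm) (value of joint pump_amber above 0.0065 m), for 0.2 s.
2. then the green button is pressed (4 mm or more) (value of joint key_green above 0.004 m), for 0.02 s.
At the end, for the whole second after the job is handed in: The amber bottle's pump is at least 6.5 mm down, its bottle upright within 3 degrees, at rest and within 20 mm of where it stood; the green button is up again; no other pump is more than 5 mm down, and no other bottle, beaker, carton or jar by over 10 mm (value of joint pump_amber above 0.0065 m and angle between bottle_amber's own z axis and vertical below 0.05 rad and distance of bottle_amber from where it was at the start of the episode below 0.02 m and linear speed of bottle_amber below 0.02 m/s and value of joint key_green below 0.002 m and not (distance of bottle_green from where it was at the start of the episode above 0.01 m) and not (distance of bottle_blue from where it was at the start of the episode above 0.01 m) and not (distance of bottle_pink from where it was at the start of the episode above 0.01 m) and not (distance of beaker from where it was at the start of the episode above 0.01 m) and not (distance of carton from where it was at the start of the episode above 0.01 m) and not (distance of jar from where it was at the start of the episode above 0.01 m) and not (value of joint pump_green above 0.005 m) and not (value of joint pump_blue above 0.005 m) and not (value of joint pump_pink above 0.005 m)); the robot touches nothing.
It fails at once if a bystander is moved: another bottle, beaker, carton or jar by over 10 mm, or another pump is pushed down past 5 mm of its 8 mm (distance of any of bottle_green, bottle_blue, bottle_pink, beaker, carton, jar from where it was at the start of the episode above 0.01 m or value of joint any of pump_green, pump_blue, pump_pink above 0.005 m).
It fails at once if the red or yellow button is pressed (over 2.5 mm) (value of joint any of key_red, key_yellow above 0.0025 m).
It fails at once if the amber bottle is lifted off the tray (its foot over 14 mm above the bench, 8 mm above the tray) (height (world z) of bottle_amber above 0.014 m).
It fails at once if the amber bottle is shoved over 20 mm or tipped over 0.2 rad (distance of bottle_amber from where it was at the start of the episode above 0.02 m or angle between bottle_amber's own z axis and vertical above 0.2 rad).
It fails at once if the amber bottle or its pump is pressed with over 45 N (contact force between the fingers and bottle_amber above 45 N).
It also fails if it takes over 38 s, if anything falls off the work surface, if the arm or the gripper's body presses on something with over 40 N, if the wrist force passes 120 N, or if a joint passes its speed limit or range.

### The arm

A 6-joint arm with a two-finger parallel gripper is mounted at the origin on the work surface. World frame = base frame: x ahead of the robot, y to its left, z up, the work surface at z = 0. Lengths are in m, angles in rad, forces in N, time in s.
With the tool pointing down it reaches from about 0.275 to 0.825 m from the base axis. Payload 4.9 kg.
Tool frame: the origin (TCP) lies midway between the tips of the shut fingers; the grasp point (between the pads) lies 19 mm behind it (bot.grip_depth is the distance from the TCP to the grasp point, in m); y points along the fingers, x is the direction in which the jaws open and shut, and the axes are right-handed (so a half turn about y gives the same grasp; the last joint's range is limited). The gripper opens to 85 mm and grips with 20 to 120 N. Pads are 22 mm wide; open, the fingers measure 114 mm over their backs; the gripper's body (76 mm by 85 mm) begins 54 mm behind the grasp point. The pads swing forward as they close: fully open they stand 13 mm farther back than shut.
Start: joints at [0.982, 0.326, -0.193, 1.052, 0, 1.437], TCP at [0.242, 0.494, 0.231] pointing down, gripper open.
Joint ranges: [-2.65, 2.65], [-0.97, 1.79], [-1.3, 1.35], [-1.93, 2.1], [-1.47, 1.37], [-3.14, 3.14]. Speed limits (rad/s): [2.57, 2.57, 3.14, 3.14, 3.14, 3.14].

### API

Orientations are given as a unit quaternion [w, x, y, z].
In Python, from cell import bot gives the robot as it stands. Calls block until the motion is done:
- bot.move_pose(position, orientation): joint-space move of the TCP to a pose.
- bot.move_linear(position, speed=0.15, rotation=None, until_force=None): straight line of the TCP; rotation=None keeps the orientation; speed is the mean speed in m/s. With until_force (N) it stops when the force on the tool has changed by that much, and returns True; else False.
- bot.goto_joints(angles): joint-space move.
- bot.set_gripper(opening, grasp_force=None): opening from 0.0 (shut) to 1.0 (fully open); grasp_force is the grip in N (None keeps the last); returns when the fingers have stopped.
- bot.wait(seconds).
- bot.solve_ik(position, orientation): joint angles nearest the present ones, or None.
- bot.camera(name): name is "side" or "top"; returns the picture (480x640x3 uint8, red, green, blue); there is no depth.
- bot.calibration(name): a dict with "mtx" (3x3 intrinsics, pixels), "extrinsics" (4x4, takes a point from world to camera coordinates). Camera axes: x right, y down, z forward; pixel columns grow to the right and rows downward; lengths in m; the calibration is good to about 2 mm. A picture is of the moment at which its call begins. calibration takes no time and is no camera call.
A pose or a line that the arm cannot do raises bot.PlanningError and nothing moves.
- bot.close_job(): hands the job in, once; it reports no verdict.
Trained networks look in the newest picture that a camera, given by its name, has taken for a name from the list of things; names that differ only in an ending like _2 or _b are one class to them, and where a whole thing is asked for, a point or a joint stands for the part that bears it (a point fixed in the world has none). Each returns a list of dicts, best first, with "confidence" (0 to 1); they miss things now and then, are a little off and sometimes report something else, mostly with a low value. They report only what shows in the picture. A call takes as long as a camera call. They do not tell look-alikes from the thing itself.
- bot.search_frame(camera, thing): "bbox" ([left, top, width, height] in pixels, round what is visible of it).
Readings, each from a call of its own:
- bot.read_clock(): time.
- bot.read_joint_positions(): joint angles.
- bot.read_joint_vel(): joint speeds.
- bot.read_joint_efforts(): joint torques, N m.
- bot.read_position(): TCP position.
- bot.read_tool_rot(): TCP orientation.
- bot.read_ft_force(): force on the tool from outside, world axes, zero at the start.
- bot.read_moment(): the same for the moment, N m.
- bot.read_gripper_width(): opening from 0.0 (shut) to 1.0 (fully open).
Only numpy, scipy, OpenCV 4.12 (cv2) and the standard library are available. Lean on these libraries where they do the work, as an engineer would, in place of code of your own. Each camera call takes 0.05 s, during which the arm holds its last target. There are 200 camera calls.

## Working session

There is one attempt and no reset: what is moved stays moved. The work goes in short steps, each a Python script; the robot and the scene stay as the last script left them, time stands still between calls to the robot, and variables do not carry over. Pictures are saved under pics/ and viewed, about 8 in all and at most 12, crops included, and the job is handed in when it is done.

```bash
mkdir -p pics; ls; python3 - <<'E'
from cell import bot
import cv2
for c in("side","top"):
    im=bot.camera(c); cv2.imwrite(f"pics/{c}0.png",im[:,:,::-1])
    k=bot.calibration(c);print(c,k["mtx"].round(1).tolist(),k["extrinsics"].round(3).tolist())
    for t in("pump_amber","bottle_amber","key_green","pump_amber_top","key_green_top"):
        print(t,[( [round(v) for v in d["bbox"]],round(d["confidence"],2)) for d in bot.search_frame(c,t)])
print(bot.read_clock(),bot.read_tool_rot())
E
```

```text
pics
side [[465.9, 0.0, 317.3], [0.0, 465.9, 244.3], [0.0, 0.0, 1.0]] [[0.898, -0.44, 0.007, -0.475], [-0.293, -0.609, -0.737, 0.216], [0.328, 0.66, -0.676, 1.109], [0.0, 0.0, 0.0, 1.0]]
pump_amber [([317, 206, 14, 15], 0.61)]
bottle_amber [([314, 207, 23, 41], 0.64)]
key_green [([346, 257, 8, 8], 0.64), ([384, 319, 15, 9], 0.51)]
pump_amber_top [([205, 170, 26, 34], 0.28)]
key_green_top [([348, 259, 6, 5], 0.56)]
top [[493.3, 0.0, 317.2], [0.0, 493.3, 241.6], [0.0, 0.0, 1.0]] [[-0.029, -1.0, 0.002, 0.002], [-0.979, 0.028, -0.203, 0.53], [0.203, -0.008, -0.979, 1.366], [0.0, 0.0, 0.0, 1.0]]
pump_amber [([277, 208, 4, 10], 0.59), ([270, 246, 19, 23], 0.47)]
bottle_amber [([272, 210, 17, 22], 0.76), ([405, 219, 10, 12], 0.68)]
key_green [([368, 214, 12, 12], 0.61), ([332, 217, 7, 9], 0.41)]
pump_amber_top [([276, 207, 9, 16], 0.64)]
key_green_top []
0.6 [ 0.59986087 -0.59982795 -0.37444363  0.37438662]
```

View pics/side0.png

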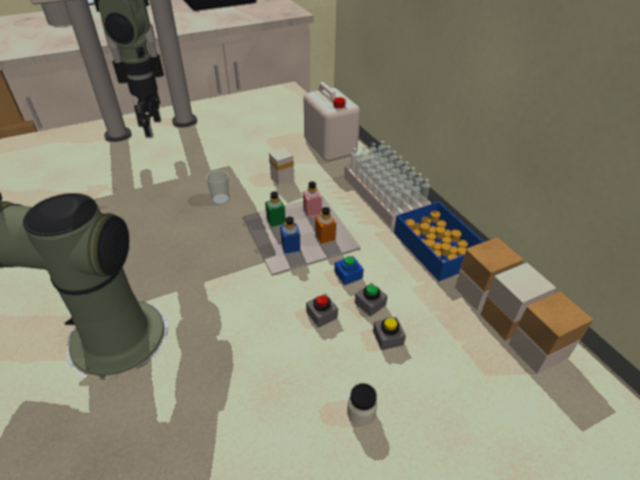

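View pics/top0.png

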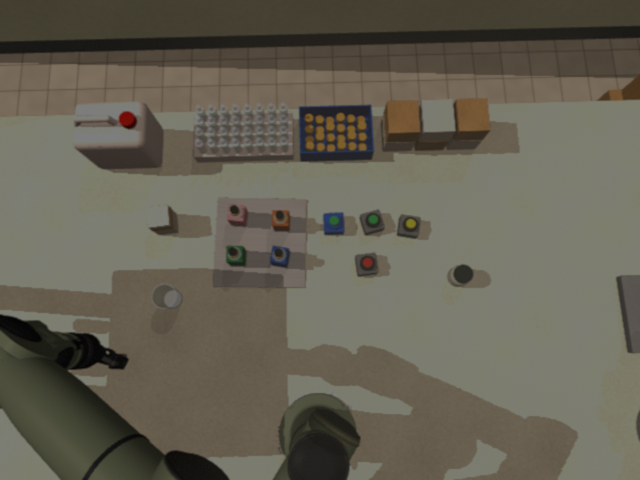

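The side view shows the amber bottle at about (326,225) and the top view at (281,218). The green button on the grey box is at side (372,292) and top (373,220). The green button on the blue box, at side (349,262) and top (335,222), is the look-alike. I'll enlarge both for exact pixels.

```bash
python3 - <<'E'
import cv2,numpy as np
s=cv2.imread("pics/side0.png");t=cv2.imread("pics/top0.png")
f=lambda im,x,y,w,h:cv2.resize(im[y:y+h,x:x+w],(w*8,h*8),interpolation=cv2.INTER_CUBIC)
a=np.hstack([f(s,305,200,44,36),f(s,350,276,44,36)]);b=np.hstack([f(t,260,200,44,36),f(t,352,202,44,36)])
cv2.imwrite("pics/crop.png",np.vstack([a,b]))
E
```

```text
(no output)
```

View pics/crop.png

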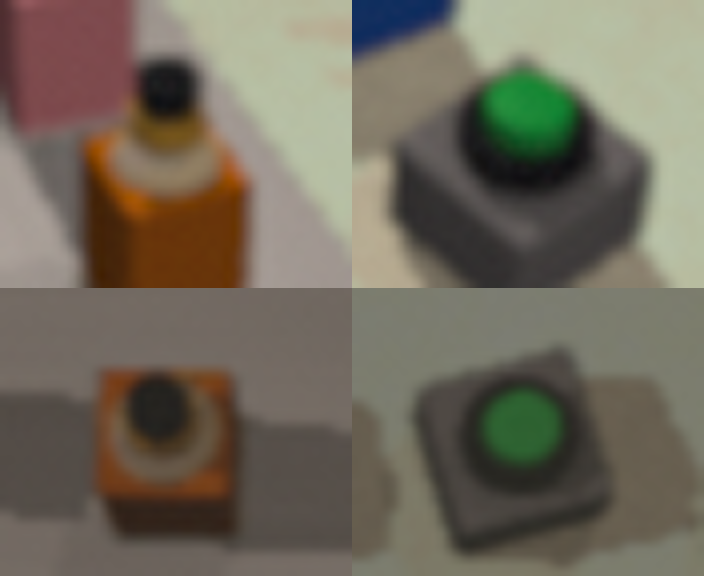

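```bash
cat > h.py <<'E'
import numpy as np,cv2
from cell import bot
def tri(ps,pt):
    P=[];n=[]
    for c,p in(("side",ps),("top",pt)):
        k=bot.calibration(c);P.append(k["mtx"]@k["extrinsics"][:3]);n.append(np.array(p,float).reshape(2,1))
    X=cv2.triangulatePoints(P[0],P[1],n[0],n[1]);X=(X[:3]/X[3]).ravel()
    r=[np.round((lambda q:q[:2]/q[2])(p@np.r_[X,1])-m.ravel(),2) for p,m in zip(P,n)]
    return X,r
E
python3 - <<'E'
from h import *
from scipy.spatial.transform import Rotation as R
A,ra=tri((325.6,208.9),(279.3,213.3));K,rk=tri((371.6,288.7),(372.8,218.8))
print(A.round(4),ra,K.round(4),rk)
q=bot.read_tool_rot();print(R.from_quat(np.r_[q[1:],q[0]]).as_matrix().round(2).tolist())
for yaw in(0,45,90,135,180):
    r=R.from_euler('z',yaw,degrees=True)*R.from_euler('x',180,degrees=True);o=r.as_quat();o=np.r_[o[3],o[:3]]
    print(yaw,[np.round(bot.solve_ik(np.r_[p[:2],p[2]+d],o),2) if bot.solve_ik(np.r_[p[:2],p[2]+d],o) is not None else None for p,d in((A,.1),(K,.0))])
print(bot.read_clock())
E
```

```text
[0.5996 0.0903 0.1142] [array([ 0.6 , -0.17]), array([-0.14,  0.53])] [ 0.5917 -0.1769  0.0566] [array([ 0.31, -0.09]), array([-0.07,  0.23])]
[[0.44, 0.0, -0.9], [0.9, 0.0, 0.44], [0.0, -1.0, -0.0]]
0 [None, None]
45 [array([ 0.52,  0.92, -0.93, -1.84, -1.31,  0.  ]), None]
90 [None, None]
135 [None, None]
180 [None, None]
0.6
```

The approach axis is tool y, so "down" means y = -z. Heights come out at 114 mm (expected 116–118) and 57 mm (expected 62), which is fair. I'll refit x and y with those heights and go above the pump for a closer look.

```bash
cat >> h.py <<'E'
from scipy.optimize import least_squares
from scipy.spatial.transform import Rotation as R
def xy(ps,pt,z):
    M=[(lambda k:k["mtx"]@k["extrinsics"][:3])(bot.calibration(c)) for c in("side","top")]
    f=lambda v:np.concatenate([(lambda q:q[:2]/q[2])(m@np.r_[v,z,1])-p for m,p in zip(M,(ps,pt))])
    s=least_squares(f,[.5,0]);return s.x,s.fun
def down(yaw):
    c,s=np.cos(yaw),np.sin(yaw)
    q=R.from_matrix(np.array([[c,0,-s],[s,0,c],[0,-1,0]])).as_quat();return np.r_[q[3],q[:3]]
def snap(n):
    for c in("side","top"): cv2.imwrite(f"pics/{c}{n}.png",bot.camera(c)[:,:,::-1])
E
python3 - <<'E'
from h import *
A=xy((325.6,208.9),(279.3,213.3),.117);K=xy((371.6,288.7),(372.8,218.8),.062);print(A,K)
for d in range(-180,180,30):
    print(d,[np.round(s,2).tolist() if (s:=bot.solve_ik(np.r_[p[0],z],down(np.radians(d)))) is not None else None for p,z in((A,.2),(K,.06))])
E
```

```text
(array([0.59859483, 0.08925688]), array([ 0.46469784, -0.64554658,  0.16833238,  0.609486  ])) (array([ 0.58967393, -0.17834799]), array([ 0.09823592, -0.90749621,  0.67026131,  0.42304846]))
-180 [[0.03, 0.45, -0.09, 1.03, 0.0, -1.54], [-0.41, 0.6, -0.23, 0.75, 0.0, -1.98]]
-150 [[0.03, 0.45, -0.09, 1.03, 0.0, -2.07], [-0.41, 0.6, -0.23, 0.75, 0.0, -2.51]]
-120 [[0.03, 0.45, -0.09, 1.03, 0.0, -2.59], [-0.41, 0.6, -0.23, 0.75, 0.0, -3.03]]
-90 [[0.03, 0.45, -0.09, 1.03, 0.0, -3.12], [-0.41, 0.6, -0.23, 0.75, 0.0, 2.73]]
-60 [[0.03, 0.45, -0.09, 1.03, 0.0, 2.64], [-0.41, 0.6, -0.23, 0.75, 0.0, 2.2]]
-30 [[0.03, 0.45, -0.09, 1.03, 0.0, 2.12], [-0.41, 0.6, -0.23, 0.75, 0.0, 1.68]]
0 [[0.03, 0.45, -0.09, 1.03, 0.0, 1.6], [-0.41, 0.6, -0.23, 0.75, 0.0, 1.16]]
30 [[0.03, 0.45, -0.09, 1.03, 0.0, 1.07], [-0.41, 0.6, -0.23, 0.75, 0.0, 0.63]]
60 [[0.03, 0.45, -0.09, 1.03, 0.0, 0.55], [-0.41, 0.6, -0.23, 0.75, 0.0, 0.11]]
90 [[0.03, 0.45, -0.09, 1.03, 0.0, 0.03], [-0.41, 0.6, -0.23, 0.75, 0.0, -0.41]]
120 [[0.03, 0.45, -0.09, 1.03, 0.0, -0.5], [-0.41, 0.6, -0.23, 0.75, 0.0, -0.94]]
150 [[0.03, 0.45, -0.09, 1.03, 0.0, -1.02], [-0.41, 0.6, -0.23, 0.75, 0.0, -1.46]]
```

```bash
python3 - <<'E'
from h import *
bot.set_gripper(0.0)
bot.move_pose([.5985,.0895,.22],down(np.radians(90)))
bot.move_linear([.5985,.0895,.130],speed=.08)
snap(1);print(bot.read_position().round(4),bot.read_ft_force().round(2),bot.read_clock())
f=lambda im,x,y,w,h:cv2.resize(im[y:y+h,x:x+w],(w*8,h*8),interpolation=cv2.INTER_CUBIC)
s=cv2.imread("pics/side1.png");t=cv2.imread("pics/top1.png")
cv2.imwrite("pics/crop1.png",np.hstack([f(s,300,180,50,60),f(t,255,185,50,60)]))
E
```

```text
[0.599  0.0895 0.1306] [-0.43 -0.71  0.42] 4.6917
```

View pics/crop1.png

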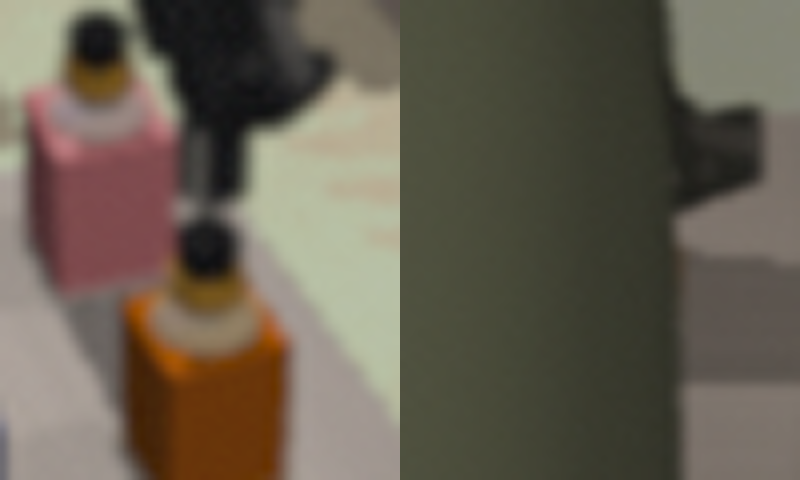

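The side crop shows the fingertips at (215,195) just above the pump cap (207,228), so about 1 px too far right. The top view is blocked by the arm. I'll compare with the projections.

```bash
python3 - <<'E'
from h import *
k=bot.calibration("side");M=k["mtx"]@k["extrinsics"][:3]
g=lambda p:((lambda q:q[:2]/q[2])(M@np.r_[p,1])-[300,180]+.44)*8
p=bot.read_position()
print("tip",g(p),"cap",g([.5986,.0893,.117]),"dx",g(p+[.003,0,0])-g(p),"dy",g(p+[0,.003,0])-g(p),"dz",g(p+[0,0,.003])-g(p))
E
```

```text
tip [213.41461619 197.40792014] cap [211.99442689 229.48185958] dx [ 7.8069787  -2.31444833] dy [-3.95569135 -4.8300422 ] dz [ 0.17193721 -6.97815463]
```

```bash
python3 - <<'E'
from h import *
x,y=.5972,.0900
bot.move_linear([x,y,.130],speed=.05)
h=bot.move_linear([x,y,.103],speed=.012,until_force=11)
print(h,bot.read_position().round(4),bot.read_ft_force().round(2))
bot.wait(.4);print(bot.read_position().round(4),bot.read_ft_force().round(2),bot.read_clock())
snap(2)
s=cv2.imread("pics/side2.png")
cv2.imwrite("pics/crop2.png",cv2.resize(s[190:250,290:350],None,fx=8,fy=8,interpolation=cv2.INTER_CUBIC))
E
```

```text
True [0.5972 0.09   0.1101] [-1.02 -0.12  4.91]
[0.5972 0.09   0.1101] [-0.07 -0.44  5.73] 6.8917
```

View pics/crop2.png

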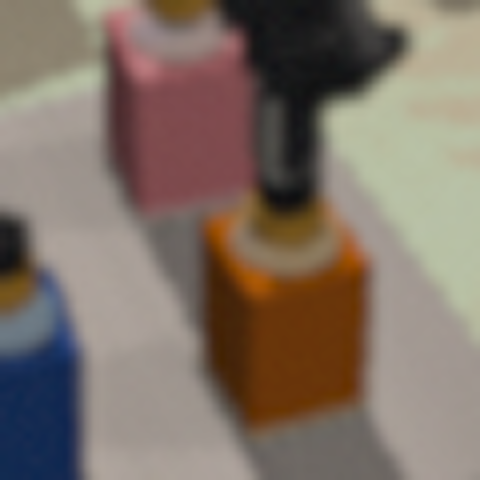

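The pump sits on the shoulder and the bottle is upright. The stop came at z = 0.110, which is the home height. I'll press once more, slightly firmer, to confirm the gasket, then lift.

```bash
python3 - <<'E'
from h import *
x,y=.5972,.0900
h=bot.move_linear([x,y,.1065],speed=.008,until_force=12)
print(h,bot.read_position().round(4),bot.read_ft_force().round(2))
bot.wait(.3);print(bot.read_position().round(4),bot.read_ft_force().round(2))
bot.move_linear([x,y,.150],speed=.06)
bot.move_linear([.5897,-.1783,.150],speed=.15)
bot.move_linear([.5897,-.1783,.075],speed=.08)
print(bot.read_position().round(4),bot.read_ft_force().round(2),bot.read_clock())
snap(3)
s=cv2.imread("pics/side3.png")
cv2.imwrite("pics/crop3.png",cv2.resize(s[190:320,300:420],None,fx=4.5,fy=4.5,interpolation=cv2.INTER_CUBIC))
k=bot.calibration("side");q=k["mtx"]@k["extrinsics"][:3]@np.r_[bot.read_position(),1];print((q[:2]/q[2]-[300,190])*4.5)
E
```

```text
True [0.5973 0.09   0.1101] [-1.36  0.48  5.69]
[0.5972 0.09   0.11  ] [-1.59  0.44  5.38]
[ 0.5902 -0.1785  0.0756] [ 0.15 -0.1   0.75] 11.4083
[325.85905638 422.82523072]
```

View pics/crop3.png

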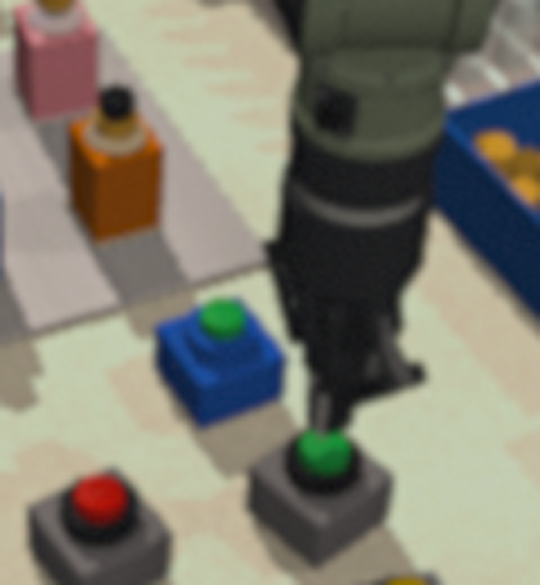

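The amber pump stays seated after the lift, and the second push made no progress under 12 N. The tips (322,425) are centred over the green button (325,445) on the grey box. Now I'll press it.

```bash
python3 - <<'E'
from h import *
x,y=.5897,-.1783
h=bot.move_linear([x,y,.0535],speed=.015,until_force=9)
print(h,bot.read_position().round(4),bot.read_ft_force().round(2))
bot.wait(.2);print(bot.read_position().round(4),bot.read_ft_force().round(2),bot.read_clock())
snap(4)
s=cv2.imread("pics/side4.png")
cv2.imwrite("pics/crop4.png",cv2.resize(s[260:320,340:400],None,fx=8,fy=8,interpolation=cv2.INTER_CUBIC))
E
```

```text
True [ 0.5897 -0.1783  0.0561] [-0.11  0.43  4.83]
[ 0.5896 -0.1783  0.056 ] [-1.68  0.22  5.68] 12.8917
```

View pics/crop4.png

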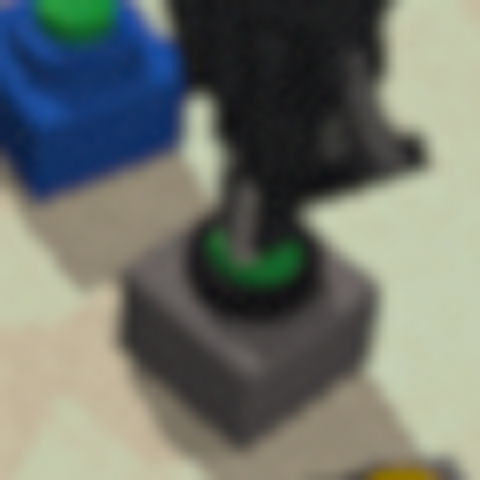

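The green button is pressed down into its ring at z = 0.056, 6 mm below 0.062, so it is fully down. Next I'll withdraw and check.

```bash
python3 - <<'E'
from h import *
bot.move_linear([.5897,-.1783,.20],speed=.1)
bot.move_pose([.42,-.30,.28],down(np.radians(60)))
snap(5);print(bot.read_position().round(3),bot.read_ft_force().round(2),bot.read_clock())
f=lambda im,x,y,w,h:cv2.resize(im[y:y+h,x:x+w],(w*8,h*8),interpolation=cv2.INTER_CUBIC)
r=[]
for n in(0,5):
    s=cv2.imread(f"pics/side{n}.png");t=cv2.imread(f"pics/top{n}.png")
    r.append(np.hstack([f(s,305,200,33,36),f(s,355,276,33,36),f(t,262,200,33,36)]))
cv2.imwrite("pics/crop5.png",np.vstack(r))
E
```

```text
[ 0.421 -0.299  0.279] [ 0.25  0.61 -1.07] 15.5833
```

View pics/crop5.png

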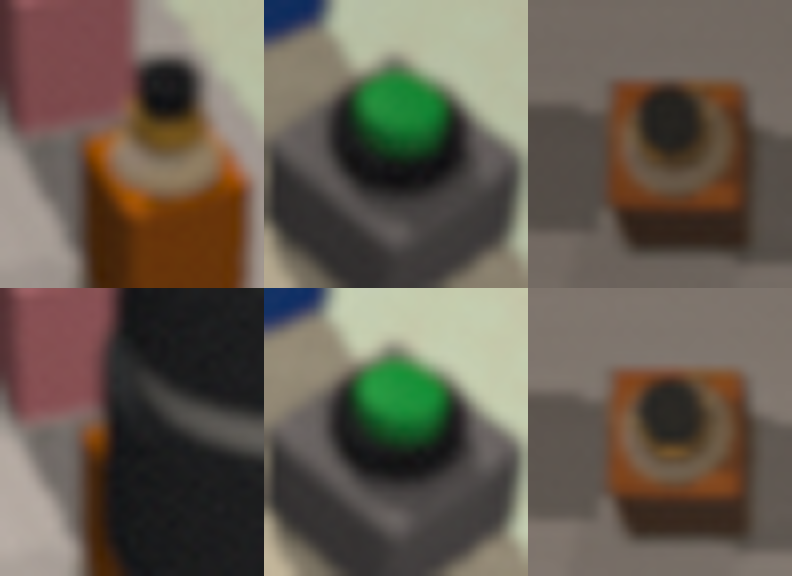

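The button is up again and the bottle hasn't moved. The arm blocks the side view here, so I'll measure the pump drop from the earlier clear picture (side3).

```bash
python3 - <<'E'
import cv2,numpy as np
for n in(0,3):
    g=cv2.imread(f"pics/side{n}.png")
    c=g[203:222,318:334].max(2).astype(float);w=np.clip(70-c,0,None);ys,xs=np.mgrid[203:222,318:334]
    print(n,(w*ys).sum()/w.sum(),(w*xs).sum()/w.sum())
for p in [cv2.phaseCorrelate(*[cv2.imread(f"pics/side{n}.png",0)[226:250,308:345].astype(float) for n in(0,3)])]:print("body shift",p)
E
```

```text
0 210.93982808022923 325.41332378223495
3 212.74741035856573 325.40956175298805
body shift ((0.022809124617893417, 0.0577726732096), 0.9894974910902214)
```

The cap dropped about 6.2 mm (1.81 px at 0.29 px/mm). That fits a pump that started up to 2 mm down and is now home, and the bottle body has not shifted. I'll hand in.

```bash
python3 - <<'E'
from cell import bot
bot.close_job()
E
```

```text
the job is handed in; nothing more can be done
```

I pressed the amber bottle's pump home with the shut fingertips, pressed the green button on the grey box, withdrew clear of the bench and handed the job in at about 15.6 s. `close_job` gives no verdict, so what follows is only what my own checks showed.

- **Pump:** The pump top stopped at z = 0.110, which is its home height. A second press of about 12 N moved it no further. In the pictures the cap dropped about 6.2 mm. That fits a pump that started nearly 2 mm down, but I couldn't measure its start position directly.
- **Amber bottle:** It stayed upright, and its image shift was under 0.1 px. The last side view of it was blocked by the arm, so the side-view check uses the picture taken just before the button press. The final top view also shows it in place.
- **Green button:** It went down to z = 0.056, about 6 mm of travel, and it is up again in the last picture.
- **Bystanders:** Nothing else was touched as far as the pictures show, but I did not measure the other bottles and loose items at the end.
- **Disagreement:** My first two-view heights came out 2–5 mm low (114 mm for the pump, 57 mm for the button). I used the stated heights to fit x and y, and the contact heights agreed with them.

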